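Snap the lid on the garlic box

TASK

Put the garlic bulb into the open white food keeper box, then set the blue lid on it and press it straight down, firmly but without forcing it, until both clip arms have snapped under the beads at the ends of the box and the lid lies flush all round. Let go of it, with the box still about where it stood and the other things left alone.

Things in the scene. Friction and masses are not known exactly. Their poses are not given: they have to be found in the camera images.
- food_box: open rectangular food keeper, loose, 0.9 kg: a grey foot 110 (its x) x 160 (its y) mm with an inner shell, and a white telescoping sleeve with blue lines round it, which carries the rim. The sleeve is stiffly set, its rim anywhere from 72 to 102 mm above the underside; this height is not measured. Inside 95 x 145 mm, floor 6 mm above the underside. Origin at the centre of its underside, z up.
- box_mid (a point): point on the box's middle axis, 72 mm above its underside: the lowest height the rim may have. The sleeve's walls are 4 mm, its mouth 102 x 152 mm. Outside each short end (y = +80 and -80 mm) a bead runs along x, 70 mm long, standing out 5 mm, from 10 to 15 mm below the rim.
- lid_grip (a point): point on the lid's white grip bar, where to grasp it: 20 mm above the lid's plate, 6 mm below the bar's top. The bar stands mid-lid, 60 mm long (along the lid's x), 16 mm wide (along y), 26 mm tall. Axes are the lid's: y along its long side, z up. Plate blue, 122 x 166 x 6 mm, lid 0.2 kg; at the start it stands level on its clip arms, plate underside 30 mm above the worktop.
- lid_seat (a point): centre of the underside of the lid's plate (26 mm below point lid_grip), the face that rests on the box rim when fully home; axes as lid_grip. A tapered white sealing ring hangs 9 mm below it, 94 x 148 mm at the top, 6 mm less at its foot; in the box mouth it has play of 4 mm each way along x, 2 mm along y.
- clip_a_hook (a point): inner top edge of the hook of the clip arm at the lid's +y end; snapped home it lies 16 mm below the rim, just under the bead. The lid may also go on turned half round.
- clip_b_hook (a point): the same for the clip arm at the lid's -y end
- lid_clip_a (a joint): hinge of the rigid white clip arm at the lid's +y end (50 mm wide, hanging 30 mm below the plate's underside), rad: 0 = straight down, held by a spring; it swings outward (to about 0.15) while its sloped hook rides over the bead and springs back to 0 as it snaps. Riding over takes 8 to 14 N downward for both arms together, from about 14 mm above home.
- lid_clip_b (a joint): the same for the clip arm at the lid's -y end. The hooks snap only in the last millimetre, as the plate meets the rim, which is a hard stop; pressed with more than 45 N the box cracks.
- garlic_centre (a point): centre of the loose garlic bulb, about 53 mm wide and 52 mm tall, 26 mm above its foot
- onion: brown onion, 75 mm wide, 77 mm tall, loose, a bystander; origin under its centre
- salt_shaker: white salt shaker, 43 mm wide, 105 mm tall, loose, a bystander; origin at the centre of its underside
- steel_tumbler: steel tumbler, 71 mm wide, 104 mm tall, loose, a bystander; origin at the centre of its underside

How it is judged:
By the outcome, as a careful person would: the job done as asked, in the order asked, and still so for the second after the job is handed in, with the robot touching nothing.
It also fails if it takes over 56 s, if anything falls off the work surface, if the arm or the gripper's body presses on something with over 40 N, if the wrist force passes 120 N, or if a joint passes its speed limit or range.

ROBOT

A 6-joint arm with a two-finger parallel gripper is mounted at the origin on a cart in front of the work surface, level with it; the furniture and walls round the work are solid. World frame = base frame: x ahead of the robot, y to its left, z up, the work surface at z = 0. Lengths are in mm, angles in degrees, forces in N, time in s.
With the tool pointing down it reaches from about 300 to 850 mm from the base axis. Payload 4.2 kg.
Tool frame: the origin (TCP) lies at the very end of the fingers, on their centre line; the grasp point (between the pads) lies 19 mm behind it (env.grasp_offset is the distance from the TCP to the grasp point, in mm); z points along the fingers, y is the line along which they close (so a half turn about z gives the same grasp; the last joint's range is limited). The gripper opens to 91 mm and grips with 3 to 60 N. Pads are 32 mm wide; open, the fingers measure 118 mm over their backs; the gripper's body (76 mm by 178 mm) begins 60 mm behind the grasp point.
Start: joints at [63.369, 18.312, 89.639, -0, 72.044, -1.146], TCP at [247.414, 519.066, 213.976] pointing down, gripper open.
Joint ranges: [-177.97, 177.97], [-48.28, 115.42], [12.27, 149.76], [-77.06, 257.06], [2.81, 150.46], [-146.56, 146.56]. Speed limits (degrees/s): [147.25, 147.25, 180, 180, 180, 180].

INTERFACE

Orientations are given as [roll, pitch, yaw] about the fixed x, y, z axes, in that order (R = Rz(yaw) Ry(pitch) Rx(roll)).
In Python, from workcell import env, eyes gives the robot as it stands.
- The arm moves only by the tool send_rows, never from a script. Its arguments are lists of equal length, an entry for each row: "grip": the opening, from -1 (shut) to 1 (fully open), so that 0 is half open; "xyz": the shift along the world's x, y, z in m, a list of three; "yaw": the turn about the world's z in degrees. A call has 1 to 8 rows; each row is the pose to reach, as a shift and turn from the pose commanded when the call began; what a row does not reach only later rows make up. A row lasts 1/12 s, in which the tool goes at most 41.7 mm and 7.16 degrees, less where a joint would pass 70% of its speed; a pose out of reach is approached as far as the arm can. A call with a gripper value outside its range is refused whole. The fingers move at their own pace and stop on an object; "grip_force" is the grip in N (left out, the last holds). Time passes only in rows, so rows that repeat a pose let the fingers close. It gives the time, the measured TCP pose, the force, the opening and the grip force at its end, in the units of the state.
- env.state(): the state, without advancing time (a new reading comes with each control period).
- eyes.grab_frame(name): name is "scene" or "top" or "wrist"; returns a dict with "frame" (384x512x3 uint8, red, green, blue), "fx", "fy", "cx", "cy" (pixels), "pose" (4x4, takes a point from camera to world coordinates). Camera axes: x right, y down, z forward; pixel columns grow to the right and rows downward; lengths in mm; the calibration is good to about 2 mm. A picture is of the moment at which its call begins. There is no depth.
- env.job_done(): hands the job in; it is judged then, once.
The state is a dict: "time_s": time; "qpos": joint angles; "qvel": joint speeds; "effort": joint torques, N m; "ee_pos": TCP position; "ee_rot": TCP orientation; "force": force on the tool from outside, world axes, zero at the start; "torque": the same for the moment, N m; "gripper_width": finger opening in mm; "gripper_force": force on a finger pad.
Only numpy, scipy, OpenCV 4.12 (cv2) and the standard library are available. Lean on these libraries where they do the work, as an engineer would, in place of code of your own. Each camera call takes 0.05 s, during which the arm holds its last target. There are 200 camera calls.

## Working session

There is one attempt and no reset: what is moved stays moved. The work goes in short steps, Python scripts to look and compute and a tool call to move; the robot and the scene stay as the last step left them, time stands still between calls to the robot, and variables do not carry over. Pictures are saved under pics/ and viewed, at most 13 in all, crops included, and the job is handed in when it is done.

Besides the shell and the picture viewer there is one more tool, called after "Request:" by a JSON object that holds its "api" and its "payload", one argument or row to a line. send_rows: Moves the arm, as the interface text tells. Its arguments: {"type":"object","properties":{"grip":{"type":"array"},"xyz":{"type":"array"},"yaw":{"type":"array"},"grip_force":{"type":"number"}},"required":["grip","xyz","yaw"]}

```bash
ls; mkdir -p pics
python3 - <<'E'
from workcell import env, eyes
import cv2, numpy as np, pickle
d={}
for n in ["scene","top"]:
    f=eyes.grab_frame(n); d[n]=f
    cv2.imwrite(f"pics/{n}0.png",f["frame"][:,:,::-1])
    print(n,f["fx"],f["fy"],f["cx"],f["cy"],np.round(f["pose"],3).tolist())
pickle.dump(d,open("d0.pkl","wb"))
print(env.state())
E
```

```text
pics
scene 499.3371751959142 499.3371751959142 254.98923861814134 192.5613024173229 [[0.686, -0.567, 0.456, -127.282], [-0.728, -0.545, 0.416, -665.714], [0.013, -0.617, -0.787, 1288.936], [0.0, 0.0, 0.0, 1.0]]
top 423.4245522535495 423.4245522535495 255.96947342212746 183.5079666158587 [[0.009, -0.989, 0.145, 341.378], [-1.0, -0.011, -0.018, -6.702], [0.019, -0.145, -0.989, 1467.199], [0.0, 0.0, 0.0, 1.0]]
{'time_s': 0.1, 'qpos': array([ 6.33693715e+01,  1.83504829e+01,  8.96996412e+01,  1.07622691e-05,
        7.20427186e+01, -1.14618504e+00]), 'qvel': array([ 0.08668195, -0.09018226, -0.12167929, -0.06171973,  0.00040355,
       -0.04479674]), 'effort': array([ 1.00985835e-03, -4.13332486e+01, -2.32513601e+01,  7.29589490e-02,
        4.21817636e-02, -7.16311592e-05]), 'ee_pos': array([247.20577957, 518.65630933, 213.17770519]), 'ee_rot': array([-1.79907176e+02, -1.86739744e-03,  1.54515552e+02]), 'force': array([-0.33078812,  0.19725331,  0.00220809]), 'torque': array([-0.00091435, -0.0150706 ,  0.07891411]), 'gripper_force': 0.0, 'gripper_width': 91.56875920196732}
```

View pics/top0.png

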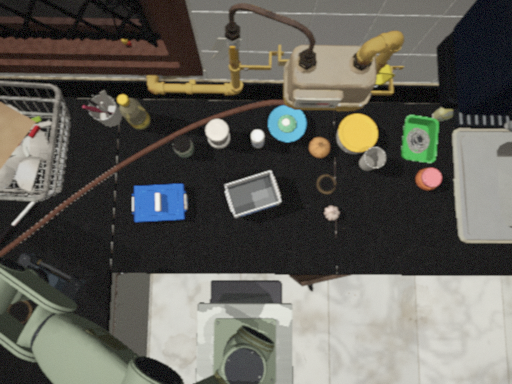

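View pics/scene0.png

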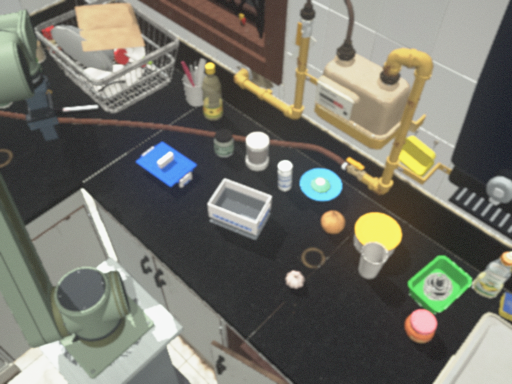

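The top view shows the lid near (159,202), the box near (253,194) and the garlic near (332,213). In the scene view they are near (167,163), (240,208) and (294,280).

```bash
cat > h.py <<'E'
import numpy as np, cv2
def ray(f,u,v):
    P=np.array(f["pose"]); d=P[:3,:3]@np.array([(u-f["cx"])/f["fx"],(v-f["cy"])/f["fy"],1]); return P[:3,3],d
def atz(f,u,v,z):
    o,d=ray(f,u,v); return o+d*(z-o[2])/d[2]
def tri(obs):
    A=np.zeros((3,3));b=np.zeros(3)
    for f,u,v in obs:
        o,d=ray(f,u,v); d=d/np.linalg.norm(d); M=np.eye(3)-np.outer(d,d); A+=M;b+=M@o
    return np.linalg.solve(A,b)
def proj(f,p):
    P=np.linalg.inv(np.array(f["pose"])); c=P[:3,:3]@np.asarray(p,float)+P[:3,3]
    return f["fx"]*c[0]/c[2]+f["cx"], f["fy"]*c[1]/c[2]+f["cy"]
def blob(mask,near):
    n,l,s,c=cv2.connectedComponentsWithStats(mask.astype(np.uint8))
    ok=[i for i in range(1,n) if s[i,4]>25]
    i=min(ok,key=lambda i:np.hypot(*(c[i]-near))); return (l==i),c[i],s[i]
E
python3 - <<'E'
from h import *; import pickle
d=pickle.load(open("d0.pkl","rb")); t,s=d["top"],d["scene"]
def blue(f): 
    h=cv2.cvtColor(f["frame"],cv2.COLOR_RGB2HSV); return (h[...,0]>100)&(h[...,0]<125)&(h[...,1]>140)&(h[...,2]>60)
def white(f):
    h=cv2.cvtColor(f["frame"],cv2.COLOR_RGB2HSV); return (h[...,2]>110)
for n,f,nr in [("top",t,(159,202)),("scene",s,(167,163))]:
    m,c,st=blob(blue(f),nr); pts=np.argwhere(m)[:,::-1].astype(np.float32)
    w=np.array([atz(f,u,v,36)[:2] for u,v in pts],np.float32)
    print("lid",n,c,st,cv2.minAreaRect(w))
for n,f,nr in [("top",t,(332,213)),("scene",s,(294,280))]:
    m,c,st=blob(white(f),nr); print("garlic",n,c,st,atz(f,*c,26))
for n,f,nr in [("top",t,(253,194)),("scene",s,(240,208))]:
    m,c,st=blob(white(f),nr); pts=np.argwhere(m)[:,::-1].astype(np.float32)
    print("box",n,c,st,cv2.minAreaRect(pts), cv2.boxPoints(cv2.minAreaRect(pts)).tolist())
a=cv2.resize(t["frame"][160:230,212:297],None,fx=7,fy=7,interpolation=cv2.INTER_CUBIC)[:490,:400*2]
a=cv2.resize(t["frame"][165:225,215:291],(400,316),interpolation=cv2.INTER_CUBIC)
b=cv2.resize(s["frame"][175:241,200:280],(400,330),interpolation=cv2.INTER_CUBIC)
o=np.zeros((330,800,3),np.uint8);o[:316,:400]=a;o[:,400:]=b
cv2.imwrite("pics/box.png",o[:,:,::-1])
E
```

```text
lid top [158.56321839 202.39885057] [ 131  183   56   40 1740] ((484.1604309082031, 296.79290771484375), (127.61095428466797, 183.50650024414062), 3.7517282962799072)
lid scene [166.3014763  164.41181041] [ 135  141   62   47 1287] ((483.42218017578125, 295.9170837402344), (129.9857940673828, 178.3802490234375), 3.786118745803833)
garlic top [331.12921348 212.37640449] [324 205  16  15 178] [ 456.57704317 -290.3307225    26.        ]
garlic scene [294.36690647 278.91726619] [285 270  20  19 278] [ 455.37833174 -292.29238595   26.        ]
box top [252.43156516 193.71054355] [ 224  170   58   48 1527] ((251.97515869140625, 193.31155395507812), (35.803070068359375, 52.93958282470703), 72.18110656738281) [[221.297119140625, 184.36878967285156], [271.6971435546875, 168.1687774658203], [282.6531982421875, 202.2543182373047], [232.253173828125, 218.45433044433594]]
box scene [239.55105973 207.73294798] [ 207  178   66   61 2595] ((238.37930297851562, 207.05172729492188), (62.02224349975586, 47.35231018066406), 21.801406860351562) [[200.7930908203125, 217.51724243164062], [218.37930297851562, 173.55172729492188], [275.96551513671875, 196.58621215820312], [258.3793029785156, 240.55172729492188]]
```

View pics/box.png

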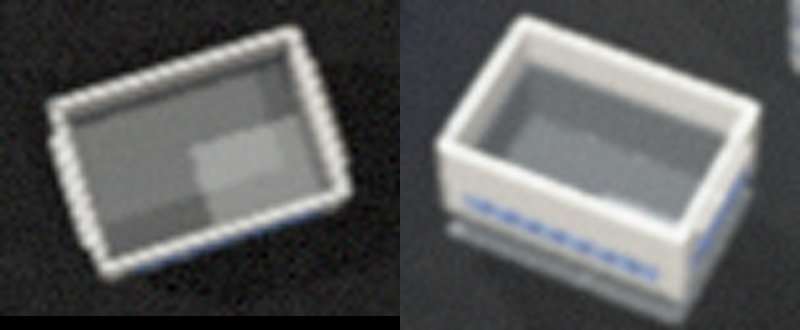

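Run:
```python
from h import *; import pickle
from scipy.optimize import least_squares
d=pickle.load(open("d0.pkl","rb")); t,s=d["top"],d["scene"]
T=np.array([(46,103),(293,27),(352,193),(103,278)])/ (400/76)+[215,165]-.4
S=(np.array([(524,15),(762,103),(688,237),(438,145)])-[400,0])/5+[200,175]-.4
for a,b in zip(T,S): print(tri([(t,*a),(s,*b)]).round(1))
def mod(p):
    x,y,z,a=p; c,n=np.cos(a),np.sin(a)
    return [(x+c*i-n*j,y+n*i+c*j,z) for i,j in [(55,80),(55,-80),(-55,-80),(-55,80)]]
def res(p,which=(0,1)):
    m=mod(p); return np.concatenate([np.array([proj(f,q) for q in m]).ravel()-U.ravel() for k,(f,U) in enumerate(((t,T),(s,S))) if k in which])
for w in [(0,1),(0,),(1,)]:
    r=least_squares(res,[430,10,90,.2],args=(w,)); print(w,r.x.round(2),np.degrees(r.x[3]).round(2),r.fun.round(1))
g=tri([(t,331.1,212.4),(s,294.4,278.9)]);print("garlic",g)
```

```text
[540.8  74.8  94.6]
[590.7 -78.9  96. ]
[ 486.3 -115.5   99.3]
[432.3  37.4  98.8]
(0, 1) [ 5.1231e+02 -2.0840e+01  9.7900e+01  3.3000e-01] 18.93 [ 0.8  0.3  0.3 -0.4 -0.1 -0.3  0.4 -0.9 -0.5  0.2 -0.6 -0.2 -0.8  0.2
  0.2 -0.1]
(0,) [ 5.0910e+02 -1.9620e+01  1.1551e+02  3.3000e-01] 18.9 [ 0.1  0.5  0.2 -0.3 -0.1  0.2 -0.2 -0.3]
(1,) [ 5.0782e+02 -2.7110e+01  1.0794e+02  3.3000e-01] 18.91 [-0.2 -0.   0.1 -0.3 -0.2  0.4  0.3 -0.1]
garlic [ 456.97815422 -291.10542833   22.31897544]
```

Request:
{"api": "send_rows", "payload": {
  "grip": [1,1,1,1,1,1,1,1],
  "xyz": [
    [0.009,-0.035,0],
    [0.018,-0.07,0],
    [0.027,-0.105,0],
    [0.036,-0.14,0],
    [0.045,-0.175,0],
    [0.054,-0.21,0],
    [0.063,-0.245,0],
    [0.072,-0.28,0]
  ],
  "yaw": [-6,-12,-18,-24,-30,-36,-42,-48]
}}

```text
time_s: 0.77
ee_pos: [319.1, 237.3, 213.7]
ee_rot: [-180.0, 0.0, 106.3]
force: [1.3, -0.8, -0.3]
gripper_width: 91.1
gripper_force: 0.0
```

Request:
{"api": "send_rows", "payload": {
  "grip": [1,1,1,1,1,1,1,1],
  "xyz": [
    [0.009,-0.035,0],
    [0.018,-0.07,0],
    [0.027,-0.105,0],
    [0.036,-0.14,0],
    [0.045,-0.175,0],
    [0.054,-0.21,0],
    [0.063,-0.245,0],
    [0.072,-0.28,0]
  ],
  "yaw": [-6,-12,-18,-24,-30,-36,-42,-48]
}}

```text
time_s: 1.43
ee_pos: [391.2, -42.7, 213.9]
ee_rot: [-180.0, -0.0, 58.2]
force: [1.1, 1.0, 0.3]
gripper_width: 91.5
gripper_force: 0.0
```

Request:
{"api": "send_rows", "payload": {
  "grip": [1,1,1,1,1,1,1,1],
  "xyz": [
    [0.006,-0.03,0],
    [0.012,-0.06,0],
    [0.018,-0.09,0],
    [0.024,-0.12,0],
    [0.03,-0.15,0],
    [0.036,-0.18,0],
    [0.036,-0.18,0],
    [0.036,-0.18,0]
  ],
  "yaw": [-6,-12,-18,-24,-30,-36,-39.6,-39.6]
}}

```text
time_s: 2.1
ee_pos: [427.2, -222.2, 213.3]
ee_rot: [-179.9, 0.1, 18.7]
force: [-0.5, -0.5, 0.0]
gripper_width: 90.5
gripper_force: 0.0
```

Run:
```python
from h import *
from workcell import env, eyes
f=eyes.grab_frame("wrist"); cv2.imwrite("pics/w1.png",f["frame"][:,:,::-1])
st=env.state(); print(st["ee_pos"],st["ee_rot"],st["qpos"]); print(np.round(f["pose"],2).tolist(),f["fx"],f["cx"],f["cy"])
import pickle; pickle.dump(f,open("w1.pkl","wb"))
print("garlic expected at",proj(f,(456,-291.5,26)))
```

```text
[ 426.96736213 -221.19027606  213.3474582 ] [-1.79921481e+02  5.79723849e-02  1.89198755e+01] [-2.87637632e+01  9.88816626e+00  1.01313000e+02  1.07125084e-02
  6.88959231e+01  4.23125353e+01]
[[0.32, -0.91, -0.25, 497.29], [-0.95, -0.31, -0.08, -198.86], [-0.0, 0.26, -0.96, 384.3], [0.0, 0.0, 0.0, 1.0]] 272.2554950608659 253.76578158563746 190.40805466183926
garlic expected at (np.float64(309.8761896836651), np.float64(169.3205610991124))
```

View pics/w1.png

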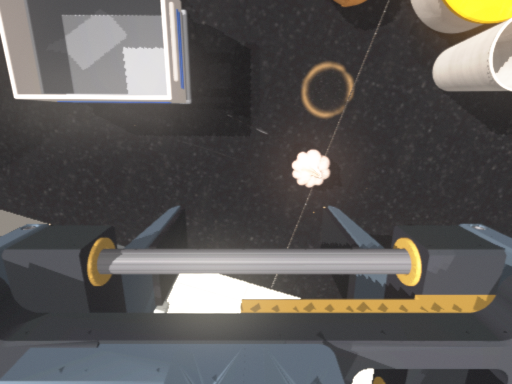

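Garlic sits at (311,168), within 1–2 px of the prediction, so I'll descend on it. The box is at the upper left.

Request:
{"api": "send_rows", "payload": {
  "grip": [1,1,1,1,1,1,1,1],
  "xyz": [
    [0.015,-0.036,0],
    [0.0295,-0.0715,-0.01],
    [0.0295,-0.0715,-0.045],
    [0.0295,-0.0715,-0.085],
    [0.0295,-0.0715,-0.125],
    [0.0295,-0.0715,-0.165],
    [0.0295,-0.0715,-0.195],
    [0.0295,-0.0715,-0.206]
  ],
  "yaw": [0,0,0,0,0,0,0,0]
}}

```text
time_s: 2.82
ee_pos: [453.9, -289.2, 3.6]
ee_rot: [-179.6, 0.3, 19.1]
force: [-0.8, -0.7, 0.5]
gripper_width: 91.3
gripper_force: 0.0
```

Request:
{"api": "send_rows", "payload": {
  "grip": [0.1,0,-0.1,-0.2,-0.3,-0.3,-0.3,-0.3],
  "xyz": [
    [0,0,0],
    [0,0,0],
    [0,0,0],
    [0,0,0],
    [0,0,0],
    [0,0,0],
    [0,0,0],
    [0,0,0]
  ],
  "yaw": [0,0,0,0,0,0,0,0],
  "grip_force": 12
}}

```text
time_s: 3.48
ee_pos: [457.3, -292.7, 8.8]
ee_rot: [179.9, -0.1, 18.9]
force: [-1.0, 0.3, 5.7]
gripper_width: 48.9
gripper_force: 12.0
```

Request:
{"api": "send_rows", "payload": {
  "grip": [-0.3,-0.3,-0.3,-0.3,-0.3,-0.3,-0.3,-0.3],
  "xyz": [
    [0,0,0.015],
    [0,0,0.045],
    [0,0,0.08],
    [0,0,0.115],
    [0,0,0.145],
    [0.003,0.015,0.15],
    [0.008,0.04,0.15],
    [0.013,0.065,0.15]
  ],
  "yaw": [0,0,0,0,0,0,0,0]
}}

```text
time_s: 4.15
ee_pos: [470.1, -227.4, 158.9]
ee_rot: [179.9, -0.1, 18.8]
force: [-0.5, 0.3, -0.7]
gripper_width: 48.9
gripper_force: 12.0
```

Request:
{"api": "send_rows", "payload": {
  "grip": [-0.3,-0.3,-0.3,-0.3,-0.3,-0.3,-0.3,-0.3],
  "xyz": [
    [0.006,0.03,0],
    [0.012,0.06,0],
    [0.018,0.09,0],
    [0.024,0.12,0],
    [0.03,0.15,0],
    [0.036,0.18,0],
    [0.041,0.2,0],
    [0.042,0.2065,0]
  ],
  "yaw": [0,0,0,0,0,0,0,0]
}}

```text
time_s: 4.82
ee_pos: [512.3, -18.3, 157.9]
ee_rot: [-180.0, -0.0, 19.1]
force: [-0.1, -0.6, 0.2]
gripper_width: 49.0
gripper_force: 12.0
```

Run:
```python
from h import *
from workcell import env, eyes
f=eyes.grab_frame("wrist"); cv2.imwrite("pics/w2.png",f["frame"][:,:,::-1])
st=env.state(); print(st["ee_pos"],st["ee_rot"],st["gripper_width"])
import pickle; pickle.dump(f,open("w2.pkl","wb"))
a=np.radians(18.9);R=np.array([[np.cos(a),-np.sin(a)],[np.sin(a),np.cos(a)]])
for z in(95,):
  for i,j in [(55,80),(55,-80),(-55,-80),(-55,80)]: print(z,i,j,np.round(proj(f,[*(R@[i,j]+[512,-21]),z]),1))
```

```text
[512.11951139 -18.67381722 157.86107878] [-1.79963454e+02 -1.08530277e-02  1.90786384e+01] 49.2144634986512
95 55 80 [162.5 140.2]
95 55 -80 [351.1 140.7]
95 -55 -80 [339.9 257.5]
95 -55 80 [172.3 257. ]
```

View pics/w2.png

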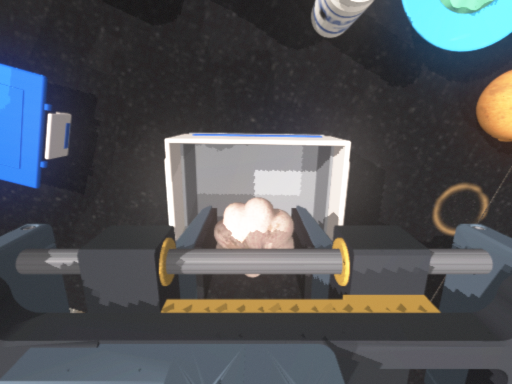

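Box rim's far edge runs from (165,138) to (350,138), as expected in yaw and centre, with the rim near 91–95 mm. The garlic is held over its middle. Next I'll lower it, keeping the gripper body above the rim.

Request:
{"api": "send_rows", "payload": {
  "grip": [-0.3,-0.3,-0.3,-0.3,-0.3,-0.3,-0.3,-0.3],
  "xyz": [
    [0,0,-0.015],
    [0,0,-0.04],
    [0,0,-0.065],
    [0,0,-0.09],
    [0,0,-0.11],
    [0,0,-0.125],
    [0,0,-0.133],
    [0,0,-0.133]
  ],
  "yaw": [0,0,0,0,0,0,0,0]
}}

```text
time_s: 5.53
ee_pos: [510.4, -21.8, 23.4]
ee_rot: [-179.9, 0.2, 18.9]
force: [0.7, 0.3, -0.5]
gripper_width: 49.2
gripper_force: 12.0
```

Request:
{"api": "send_rows", "payload": {
  "grip": [-0.3,0.15,0.25,0.35,0.45,0.5,0.5,0.5],
  "xyz": [
    [0,0,0],
    [0,0,0],
    [0,0,0],
    [0,0,0],
    [0,0,0],
    [0,0,0],
    [0,0,0],
    [0,0,0]
  ],
  "yaw": [0,0,0,0,0,0,0,0]
}}

```text
time_s: 6.2
ee_pos: [512.0, -20.9, 25.1]
ee_rot: [180.0, -0.0, 18.9]
force: [-0.3, -0.5, -0.4]
gripper_width: 68.6
gripper_force: 0.0
```

Request:
{"api": "send_rows", "payload": {
  "grip": [0.5,0.5,0.5,0.5,0.5,0.5,0.5,0.5],
  "xyz": [
    [0,0,0.015],
    [0,0,0.045],
    [0,0,0.08],
    [0,0,0.115],
    [0,0,0.145],
    [0,0,0.175],
    [0,0,0.185],
    [0,0,0.185]
  ],
  "yaw": [0,0,0,0,0,0,0,0]
}}

```text
time_s: 6.87
ee_pos: [513.5, -21.0, 212.7]
ee_rot: [179.9, -0.3, 18.9]
force: [1.2, -0.1, 0.0]
gripper_width: 68.4
gripper_force: 0.0
```

Run:
```python
from h import *
from workcell import env, eyes
f=eyes.grab_frame("wrist"); cv2.imwrite("pics/w3.png",f["frame"][:,:,::-1])
t=eyes.grab_frame("top")
st=env.state(); print(st["ee_pos"],st["ee_rot"],st["gripper_width"])
import pickle; pickle.dump((f,t),open("w3.pkl","wb"))
```

```text
[511.13818809 -20.88305819 208.82497893] [-1.79967312e+02  9.74228644e-02  1.89174070e+01] 68.58838391822138
```

View pics/w3.png

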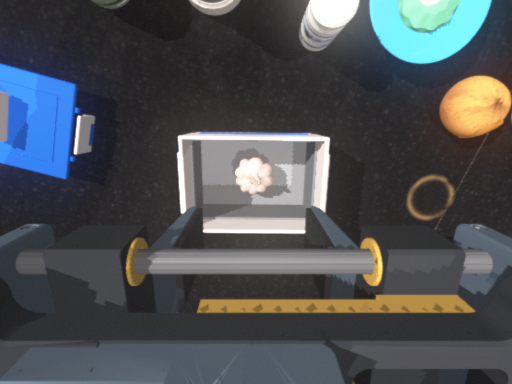

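Garlic is in the box at (253,175). I'll back off so the whole rim is in the wrist view.

Request:
{"api": "send_rows", "payload": {
  "grip": [0.5,0.5,0.5,0.5,0.5,0.5,0.5,0.5],
  "xyz": [
    [-0.02,-0.007,0],
    [-0.045,-0.015,0],
    [-0.07,-0.024,0],
    [-0.085,-0.029,0],
    [-0.085,-0.029,0],
    [-0.085,-0.029,0],
    [-0.085,-0.029,0],
    [-0.085,-0.029,0]
  ],
  "yaw": [0,0,0,0,0,0,0,0]
}}

```text
time_s: 7.63
ee_pos: [427.6, -49.7, 209.2]
ee_rot: [-180.0, 0.0, 18.9]
force: [0.3, 0.1, -0.5]
gripper_width: 68.2
gripper_force: 0.0
```

Run:
```python
from h import *
from workcell import env, eyes
f=eyes.grab_frame("wrist")
import pickle; pickle.dump(f,open("w4.pkl","wb"))
print(env.state()["ee_pos"])
c=[np.array(proj(f,[512+x,-21+y,95])) for x,y in [(26,93.5),(78,-58),(-26,-93.5),(-78,58)]]; print(np.round(c,1))
# crop in 4x
c=np.array(c); x0,y0=(c.min(0)-14).astype(int); x1,y1=(c.max(0)+14).astype(int); print(x0,y0,x1,y1)
k=min(800/(x1-x0),600/(y1-y0)); print(k)
cv2.imwrite("pics/w4.png",cv2.resize(f["frame"][y0:y1,x0:x1],None,fx=k,fy=k,interpolation=cv2.INTER_CUBIC)[:,:,::-1])
```

```text
[427.6353845  -49.69652811 209.38472994]
[[169.1  38.7]
 [339.   38.6]
 [330.2 155.1]
 [177.5 155.1]]
155 24 352 169
4.060913705583756
```

View pics/w4.png

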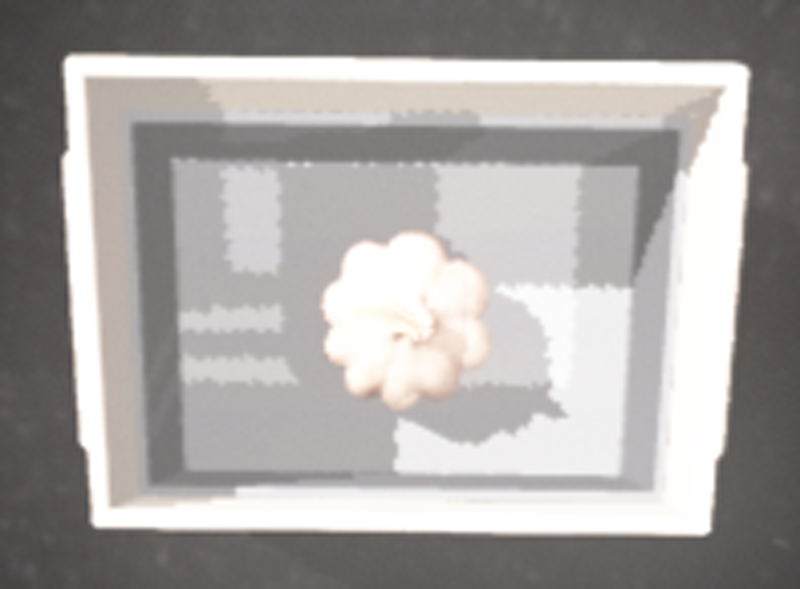

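Run:
```python
from h import *; import pickle
from scipy.optimize import least_squares
d=pickle.load(open("d0.pkl","rb")); t,s=d["top"],d["scene"]; f=pickle.load(open("w4.pkl","rb"))
T=np.array([(46,103),(293,27),(352,193),(103,278)])/ (400/76)+[215,165]-.4
S=(np.array([(524,15),(762,103),(688,237),(438,145)])-[400,0])/5+[200,175]-.4
W=np.array([(63,57),(749,65),(710,533),(93,526)])/4.061+[155,24]-.4
V=((t,T),(s,S),(f,W))
def mod(p):
    x,y,z,a=p; c,n=np.cos(a),np.sin(a)
    return [(x+c*i-n*j,y+n*i+c*j,z) for i,j in [(55,80),(55,-80),(-55,-80),(-55,80)]]
def res(p,w):
    return np.concatenate([(np.array([proj(V[k][0],q) for q in mod(p)]).ravel()-V[k][1].ravel()) for k in w])
for w in [(2,),(0,1,2),(0,2),(1,2)]:
    r=least_squares(res,[510,-20,90,.33],args=(w,)); print(w,r.x.round(1),np.degrees(r.x[3]).round(2),r.fun[-8:].round(1))
```

```text
(2,) [ 5.127e+02 -2.090e+01  9.300e+01  3.000e-01] 18.31 [ 0.2 -0.2 -0.1 -0.2 -0.2  0.2  0.1  0.3]
(0, 1, 2) [ 5.127e+02 -2.080e+01  9.410e+01  3.000e-01] 18.4 [-0.3 -0.4  0.  -0.7  0.   0.2 -0.1  0.5]
(0, 2) [ 5.126e+02 -2.080e+01  9.300e+01  3.000e-01] 18.36 [ 0.  -0.1 -0.3 -0.3 -0.3  0.2  0.1  0.4]
(1, 2) [ 5.128e+02 -2.090e+01  9.400e+01  3.000e-01] 18.36 [-0.2 -0.5  0.2 -0.7  0.1  0.2 -0.1  0.4]
```

Request:
{"api": "send_rows", "payload": {
  "grip": [0.5,0.5,0.5,0.5,0.5,0.5,0.5,0.5],
  "xyz": [
    [-0.003,0.02,0],
    [-0.008,0.055,0],
    [-0.013,0.095,0],
    [-0.018,0.135,0],
    [-0.023,0.175,0],
    [-0.028,0.215,0],
    [-0.033,0.255,0],
    [-0.038,0.29,0]
  ],
  "yaw": [-2,-4,-6,-8,-10,-12,-14,-15.1]
}}

```text
time_s: 8.35
ee_pos: [388.7, 243.1, 209.8]
ee_rot: [-180.0, -0.0, 3.8]
force: [0.3, -0.1, 0.1]
gripper_width: 68.6
gripper_force: 0.0
```

Request:
{"api": "send_rows", "payload": {
  "grip": [0.5,0.5,0.5,0.5,0.5,0.5],
  "xyz": [
    [-0.003,0.025,0],
    [-0.005,0.045,0],
    [-0.005,0.049,0],
    [-0.005,0.049,0],
    [-0.005,0.049,0],
    [-0.005,0.049,0]
  ],
  "yaw": [0,0,0,0,0,0]
}}

```text
time_s: 8.85
ee_pos: [384.0, 288.1, 209.8]
ee_rot: [180.0, 0.0, 3.8]
force: [-0.5, 0.7, -0.4]
gripper_width: 68.4
gripper_force: 0.0
```

Run:
```python
from h import *
from workcell import env, eyes
f=eyes.grab_frame("wrist")
import pickle; pickle.dump(f,open("w5.pkl","wb"))
st=env.state(); print(st["ee_pos"],st["ee_rot"])
a=np.radians(3.8);R=np.array([[np.cos(a),-np.sin(a)],[np.sin(a),np.cos(a)]])
pr=lambda i,j,z: np.array(proj(f,[*(R@[i,j]+[484,296.4]),z]))
c=np.array([pr(i,j,36) for i,j in [(61,83),(61,-83),(-61,-83),(-61,83)]]); print(c.round(1))
x0,y0=np.maximum((c.min(0)-25).astype(int),0); x1,y1=(c.max(0)+14).astype(int)
x1+=11;k=min(800/(x1-x0),600/(y1-y0)); print(x0,y0,k)
print("bar top",[((pr(i,j,62)-[x0,y0])*k).round() for i,j in [(30,8),(30,-8),(-30,-8),(-30,8)]])
cv2.imwrite("pics/w5.png",cv2.resize(f["frame"][y0:y1,x0:x1],None,fx=k,fy=k,interpolation=cv2.INTER_CUBIC)[:,:,::-1])
```

```text
[384.10506704 288.02772005 209.91901282] [1.79965859e+02 1.11786470e-02 3.73911662e+00]
[[178.9  36.4]
 [324.9  36.2]
 [318.3 144.5]
 [186.  144.6]]
153 11 4.081632653061225
bar top [array([373., 207.]), array([434., 206.]), array([433., 442.]), array([375., 442.])]
```

View pics/w5.png

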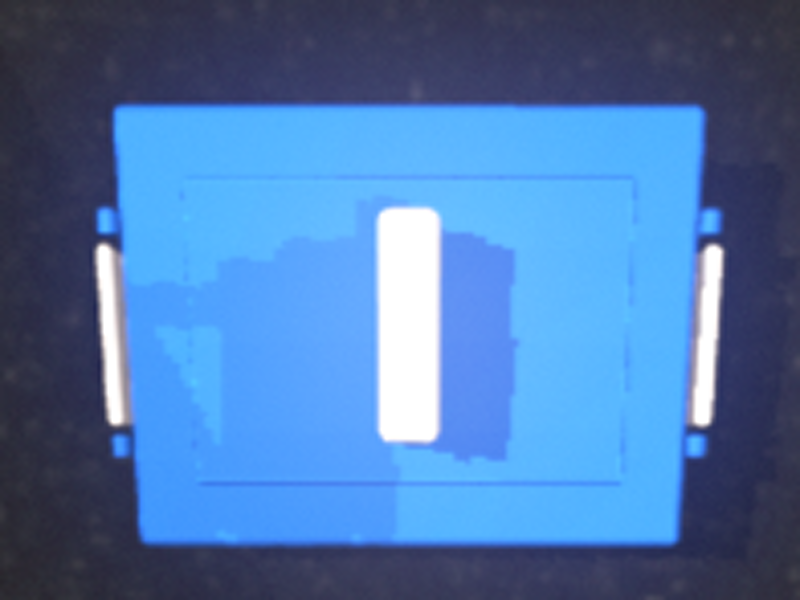

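Bar is centred at crop (409,324) with no rotation error, which puts the lid at about (484,295), yaw 3.8. I'll go down on it.

Request:
{"api": "send_rows", "payload": {
  "grip": [0.5,0.5,0.5,0.5,0.5,0.5,0.5,0.5],
  "xyz": [
    [0.03,0.002,0],
    [0.065,0.004,0],
    [0.09,0.006,-0.02],
    [0.1,0.006,-0.05],
    [0.1,0.006,-0.085],
    [0.1,0.006,-0.115],
    [0.1,0.006,-0.135],
    [0.1,0.006,-0.145]
  ],
  "yaw": [0,0,0,0,0,0,0,0]
}}

```text
time_s: 9.57
ee_pos: [482.6, 292.8, 62.1]
ee_rot: [179.8, 0.3, 3.7]
force: [-0.1, 0.2, -0.5]
gripper_width: 68.4
gripper_force: 0.0
```

Request:
{"api": "send_rows", "payload": {
  "grip": [0.5,0.5,0.5,0.5,0.5,0.5],
  "xyz": [
    [0,0,-0.008],
    [0,0,-0.016],
    [0,0,-0.022],
    [0,0,-0.026],
    [0,0,-0.0265],
    [0,0,-0.0265]
  ],
  "yaw": [0,0,0,0,0,0]
}}

```text
time_s: 10.07
ee_pos: [484.2, 295.3, 38.9]
ee_rot: [-180.0, -0.0, 3.8]
force: [0.0, -0.5, 0.7]
gripper_width: 68.6
gripper_force: 0.0
```

Request:
{"api": "send_rows", "payload": {
  "grip": [0.2,0,-0.2,-0.4,-0.55,-0.7,-0.8,-0.8],
  "xyz": [
    [0,0,0],
    [0,0,0],
    [0,0,0],
    [0,0,0],
    [0,0,0],
    [0,0,0],
    [0,0,0],
    [0,0,0]
  ],
  "yaw": [0,0,0,0,0,0,0,0],
  "grip_force": 45
}}

```text
time_s: 10.73
ee_pos: [483.9, 295.1, 38.5]
ee_rot: [180.0, 0.0, 3.8]
force: [0.3, -0.2, -0.3]
gripper_width: 17.9
gripper_force: 0.0
```

Request:
{"api": "send_rows", "payload": {
  "grip": [-0.8,-0.8,-0.8,-0.8,-0.8,-0.8,-0.8,-0.8],
  "xyz": [
    [0,0,0],
    [0,0,0.005],
    [0,0,0.015],
    [0,0,0.035],
    [0,0,0.065],
    [0,0,0.1],
    [0,0,0.13],
    [0,0,0.14]
  ],
  "yaw": [0,0,0,0,0,0,0,0]
}}

```text
time_s: 11.4
ee_pos: [486.1, 296.3, 184.2]
ee_rot: [-179.8, -0.5, 3.8]
force: [1.1, 0.4, -2.0]
gripper_width: 16.0
gripper_force: 45.0
```

Request:
{"api": "send_rows", "payload": {
  "grip": [-0.8,-0.8,-0.8,-0.8,-0.8,-0.8,-0.8,-0.8],
  "xyz": [
    [0.001,-0.01,0],
    [0.003,-0.03,0],
    [0.005,-0.055,0],
    [0.008,-0.085,0],
    [0.011,-0.115,0],
    [0.013,-0.145,0],
    [0.016,-0.175,0],
    [0.018,-0.205,0]
  ],
  "yaw": [1,2,4,6,8,10,12,14]
}}

```text
time_s: 12.07
ee_pos: [501.3, 88.6, 177.9]
ee_rot: [-180.0, 0.1, 17.9]
force: [0.4, -0.0, -1.3]
gripper_width: 16.0
gripper_force: 45.0
```

Request:
{"api": "send_rows", "payload": {
  "grip": [-0.8,-0.8,-0.8,-0.8,-0.8,-0.8,-0.8,-0.8],
  "xyz": [
    [0.003,-0.03,0],
    [0.006,-0.06,0],
    [0.008,-0.085,0],
    [0.01,-0.103,0],
    [0.0105,-0.11,0],
    [0.0105,-0.111,0],
    [0.0105,-0.111,0],
    [0.0105,-0.111,0]
  ],
  "yaw": [0.5,0.5,0.5,0.5,0.5,0.5,0.5,0.5]
}}

```text
time_s: 12.73
ee_pos: [512.1, -19.9, 178.3]
ee_rot: [-180.0, 0.0, 18.4]
force: [-0.1, 0.3, -2.1]
gripper_width: 15.7
gripper_force: 45.0
```

Request:
{"api": "send_rows", "payload": {
  "grip": [-0.8,-0.8,-0.8,-0.8,-0.8,-0.8],
  "xyz": [
    [0,0,-0.005],
    [0,0,-0.012],
    [0,0,-0.02],
    [0,0,-0.024],
    [0,0,-0.026],
    [0,0,-0.026]
  ],
  "yaw": [0,0,0,0,0,0]
}}

```text
time_s: 13.23
ee_pos: [511.9, -20.7, 151.6]
ee_rot: [-180.0, 0.1, 18.3]
force: [0.0, -0.6, -1.2]
gripper_width: 15.9
gripper_force: 45.0
```

Run:
```python
from h import *
from workcell import env, eyes
f=eyes.grab_frame("wrist");s=eyes.grab_frame("scene");t=eyes.grab_frame("top")
import pickle; pickle.dump((f,s,t),open("w6.pkl","wb"))
st=env.state(); print(st["ee_pos"],st["ee_rot"],st["force"],st["gripper_width"])
a=cv2.resize(s["frame"][150:250,190:290],(400,400),interpolation=cv2.INTER_CUBIC)
b=cv2.resize(f["frame"][60:310,131:381],(400,400))
cv2.imwrite("pics/w6.png",np.hstack([a,b])[:,:,::-1])
```

```text
[512.67118726 -20.93181872 152.65770625] [ 1.79984852e+02 -2.70457508e-02  1.83139868e+01] [ 0.16371596  0.39862007 -1.78867025] 15.663195336613523
```

View pics/w6.png

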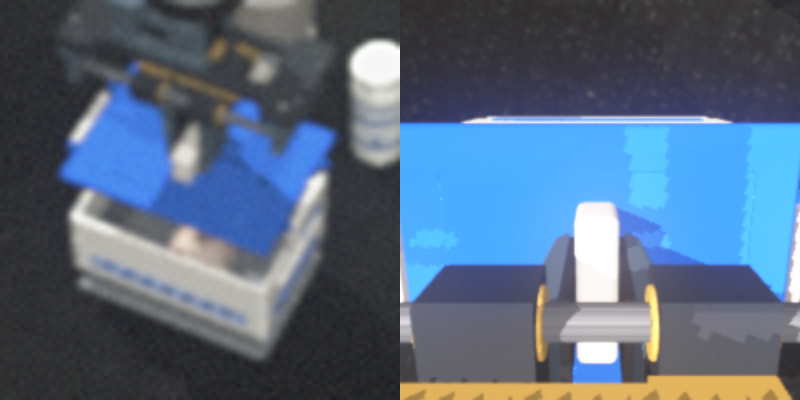

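Lid is level and aligned over the box, with the box undisturbed. I'll descend with force checks.

Request:
{"api": "send_rows", "payload": {
  "grip": [-0.8,-0.8,-0.8,-0.8,-0.8,-0.8,-0.8,-0.8],
  "xyz": [
    [0,0,-0.005],
    [0,0,-0.01],
    [0,0,-0.016],
    [0,0,-0.021],
    [0,0,-0.026],
    [0,0,-0.029],
    [0,0,-0.031],
    [0,0,-0.031]
  ],
  "yaw": [0,0,0,0,0,0,0,0],
  "grip_force": 55
}}

```text
time_s: 14.05
ee_pos: [512.2, -20.9, 120.9]
ee_rot: [-180.0, 0.1, 18.3]
force: [-0.7, -0.0, -2.2]
gripper_width: 15.4
gripper_force: 55.0
```

Request:
{"api": "send_rows", "payload": {
  "grip": [-0.8,-0.8,-0.8,-0.8,-0.8,-0.8,-0.8,-0.8],
  "xyz": [
    [0,0,-0.001],
    [0,0,-0.002],
    [0,0,-0.003],
    [0,0,-0.004],
    [0,0,-0.005],
    [0,0,-0.006],
    [0,0,-0.007],
    [0,0,-0.008]
  ],
  "yaw": [0,0,0,0,0,0,0,0]
}}

```text
time_s: 14.72
ee_pos: [512.7, -21.0, 113.8]
ee_rot: [180.0, -0.0, 18.3]
force: [0.3, 0.2, 2.8]
gripper_width: 15.8
gripper_force: 55.0
```

Request:
{"api": "send_rows", "payload": {
  "grip": [-0.8,-0.8,-0.8,-0.8,-0.8,-0.8],
  "xyz": [
    [0,0,-0.001],
    [0,0,-0.002],
    [0,0,-0.003],
    [0,0,-0.004],
    [0,0,-0.005],
    [0,0,-0.005]
  ],
  "yaw": [0,0,0,0,0,0]
}}

```text
time_s: 15.22
ee_pos: [513.2, -20.9, 109.2]
ee_rot: [180.0, -0.1, 18.3]
force: [-0.3, 0.6, 5.4]
gripper_width: 15.4
gripper_force: 55.0
```

Request:
{"api": "send_rows", "payload": {
  "grip": [-0.8,-0.8,-0.8,-0.8,-0.8,-0.8],
  "xyz": [
    [0,0,-0.001],
    [0,0,-0.002],
    [0,0,-0.003],
    [0,0,-0.004],
    [0,0,-0.004],
    [0,0,-0.004]
  ],
  "yaw": [0,0,0,0,0,0]
}}

```text
time_s: 15.72
ee_pos: [512.6, -20.9, 103.9]
ee_rot: [180.0, -0.0, 18.3]
force: [2.7, 0.7, -2.1]
gripper_width: 15.7
gripper_force: 55.0
```

Request:
{"api": "send_rows", "payload": {
  "grip": [-0.8,-0.8,-0.8,-0.8],
  "xyz": [
    [0,0,-0.001],
    [0,0,-0.002],
    [0,0,-0.002],
    [0,0,-0.002]
  ],
  "yaw": [0,0,0,0]
}}

```text
time_s: 16.05
ee_pos: [511.2, -21.0, 101.7]
ee_rot: [-180.0, 0.2, 18.3]
force: [-0.2, 0.1, -1.9]
gripper_width: 15.5
gripper_force: 55.0
```

Request:
{"api": "send_rows", "payload": {
  "grip": [-0.8,-0.8,-0.8],
  "xyz": [
    [0,0,-0.001],
    [0,0,-0.001],
    [0,0,-0.001]
  ],
  "yaw": [0,0,0]
}}

```text
time_s: 16.3
ee_pos: [512.2, -21.0, 101.3]
ee_rot: [180.0, 0.0, 18.3]
force: [0.1, 0.8, -1.9]
gripper_width: 15.6
gripper_force: 55.0
```

Run:
```python
from h import *
from workcell import env, eyes
f=eyes.grab_frame("wrist");s=eyes.grab_frame("scene")
st=env.state(); print(st["ee_pos"],st["ee_rot"],st["force"],st["torque"],st["gripper_width"])
a=cv2.resize(s["frame"][160:240,200:280],(400,400),interpolation=cv2.INTER_CUBIC)
b=cv2.resize(f["frame"][60:310,131:381],(400,400))
cv2.imwrite("pics/w7.png",np.hstack([a,b])[:,:,::-1])
```

```text
[512.35889675 -20.94282482 101.36343678] [1.79996058e+02 7.36804867e-03 1.83166390e+01] [-0.07527195  0.20505736 -1.44625137] [-0.02348915  0.16954683 -0.01502837] 15.729713181515798
```

View pics/w7.png

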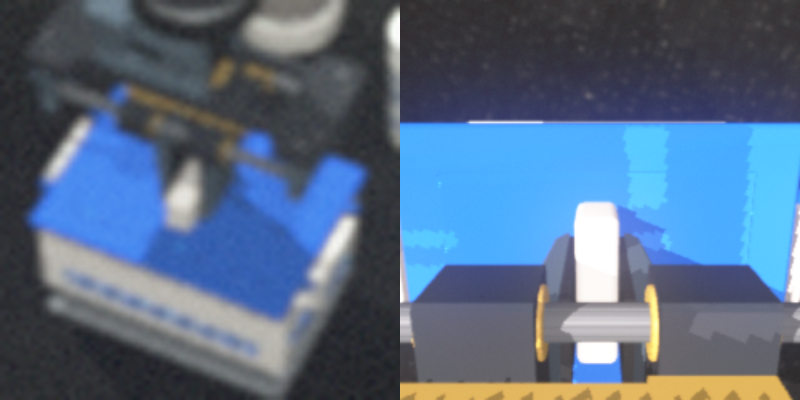

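Lid sits close to the rim with a possible thin gap (wrist crop, row 121). There is no push-back yet, so I'll continue in 1 mm steps.

Request:
{"api": "send_rows", "payload": {
  "grip": [-0.8,-0.8,-0.8,-0.8],
  "xyz": [
    [0,0,-0.001],
    [0,0,-0.002],
    [0,0,-0.002],
    [0,0,-0.002]
  ],
  "yaw": [0,0,0,0]
}}

```text
time_s: 16.73
ee_pos: [512.5, -20.9, 101.2]
ee_rot: [180.0, -0.0, 18.3]
force: [-2.3, -0.8, 10.1]
gripper_width: 15.7
gripper_force: 55.0
```

Request:
{"api": "send_rows", "payload": {
  "grip": [-0.8,-0.8,-0.8],
  "xyz": [
    [0,0,-0.001],
    [0,0,-0.001],
    [0,0,-0.001]
  ],
  "yaw": [0,0,0]
}}

```text
time_s: 16.98
ee_pos: [512.6, -21.0, 101.2]
ee_rot: [180.0, -0.1, 18.3]
force: [-5.5, 0.6, 16.7]
gripper_width: 15.3
gripper_force: 55.0
```

Request:
{"api": "send_rows", "payload": {
  "grip": [-0.8,-0.8,-0.8],
  "xyz": [
    [0,0,-0.001],
    [0,0,-0.001],
    [0,0,-0.001]
  ],
  "yaw": [0,0,0]
}}

```text
time_s: 17.23
ee_pos: [512.6, -21.0, 101.1]
ee_rot: [180.0, -0.1, 18.3]
force: [-7.3, 0.5, 22.3]
gripper_width: 15.6
gripper_force: 55.0
```

Request:
{"api": "send_rows", "payload": {
  "grip": [-0.8,-0.8,-0.8],
  "xyz": [
    [0,0,-0.001],
    [0,0,-0.001],
    [0,0,-0.001]
  ],
  "yaw": [0,0,0]
}}

```text
time_s: 17.48
ee_pos: [512.6, -21.0, 101.1]
ee_rot: [179.9, -0.1, 18.3]
force: [-7.9, 0.2, 30.1]
gripper_width: 15.8
gripper_force: 55.0
```

Request:
{"api": "send_rows", "payload": {
  "grip": [-0.8,-0.8,-0.8,-0.8,-0.8,-0.8,-0.8,-0.8],
  "xyz": [
    [0,0,0.001],
    [0,0,0.002],
    [0,0,0.003],
    [0,0,0.004],
    [0,0,0.0045],
    [0,0,0.005],
    [0,0,0.005],
    [0,0,0.005]
  ],
  "yaw": [0,0,0,0,0,0,0,0]
}}

```text
time_s: 18.15
ee_pos: [512.4, -20.9, 101.2]
ee_rot: [-180.0, 0.0, 18.3]
force: [-0.1, 0.4, -1.4]
gripper_width: 15.7
gripper_force: 55.0
```

Request:
{"api": "send_rows", "payload": {
  "grip": [-0.8,-0.8,-0.8,-0.8],
  "xyz": [
    [0,0,0.0005],
    [0,0,0.001],
    [0,0,0.001],
    [0,0,0.001]
  ],
  "yaw": [0,0,0,0]
}}

```text
time_s: 18.48
ee_pos: [512.2, -20.9, 101.7]
ee_rot: [-180.0, 0.1, 18.3]
force: [1.3, 0.3, -7.1]
gripper_width: 15.7
gripper_force: 55.0
```

The clips hold against a gentle upward tug of about 5 N. I'll ease back, release and retreat.

Request:
{"api": "send_rows", "payload": {
  "grip": [-0.8,-0.8,-0.6,-0.4,-0.1,0.1,0.3,0.3],
  "xyz": [
    [0,0,-0.0015],
    [0,0,-0.0015],
    [0,0,-0.0015],
    [0,0,-0.0015],
    [0,0,-0.0015],
    [0,0,-0.0015],
    [0,0,-0.0015],
    [0,0,-0.0015]
  ],
  "yaw": [0,0,0,0,0,0,0,0]
}}

```text
time_s: 19.15
ee_pos: [512.5, -20.9, 101.1]
ee_rot: [180.0, -0.0, 18.3]
force: [-0.4, -0.5, 0.1]
gripper_width: 49.0
gripper_force: 0.0
```

Request:
{"api": "send_rows", "payload": {
  "grip": [0.3,0.3,0.3,0.3,0.3,0.3,0.3,0.3],
  "xyz": [
    [0,0,0.01],
    [0,0,0.03],
    [0,0,0.06],
    [0,0,0.09],
    [0,0,0.12],
    [-0.03,-0.01,0.13],
    [-0.06,-0.02,0.13],
    [-0.1,-0.034,0.13]
  ],
  "yaw": [0,0,0,0,0,0,0,0]
}}

```text
time_s: 19.82
ee_pos: [413.9, -54.8, 232.6]
ee_rot: [179.9, -0.2, 18.4]
force: [-0.1, -0.9, 0.5]
gripper_width: 59.4
gripper_force: 0.0
```

Request:
{"api": "send_rows", "payload": {
  "grip": [0.3,0.3,0.3,0.3,0.3,0.3,0.3,0.3],
  "xyz": [
    [-0.02,-0.02,0.01],
    [-0.03,-0.03,0.01],
    [-0.03,-0.03,0.01],
    [-0.03,-0.03,0.01],
    [-0.03,-0.03,0.01],
    [-0.03,-0.03,0.01],
    [-0.03,-0.03,0.01],
    [-0.03,-0.03,0.01]
  ],
  "yaw": [0,0,0,0,0,0,0,0]
}}

```text
time_s: 20.48
ee_pos: [383.6, -84.3, 240.7]
ee_rot: [-180.0, 0.0, 18.4]
force: [0.1, -0.3, 0.2]
gripper_width: 59.2
gripper_force: 0.0
```

Run:
```python
from h import *
from workcell import env, eyes
f=eyes.grab_frame("wrist");s=eyes.grab_frame("scene")
st=env.state(); print(st["time_s"],st["ee_pos"],st["force"],st["gripper_width"])
a=cv2.resize(s["frame"][160:240,200:280],(400,400),interpolation=cv2.INTER_CUBIC)
b=cv2.resize(f["frame"][0:200,156:356],(400,400))
cv2.imwrite("pics/w8.png",np.hstack([a,b])[:,:,::-1])
```

```text
20.5833 [383.38752826 -84.40101985 240.722921  ] [-0.42830413 -0.18906029  0.86838493] 59.53666452566929
```

View pics/w8.png

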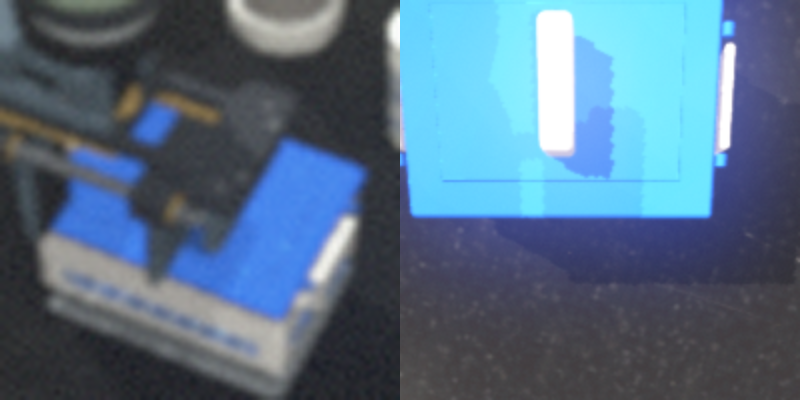

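The lid lies flush on the box, the arms hang straight, and the gripper is clear.

```bash
python3 -c "
from workcell import env
print(env.job_done())"
```

```text
the job is handed in; nothing more can be done
None
```

The garlic is in the box and the blue lid is pressed flush; both clips appear snapped (the lid held against a gentle upward tug), the gripper has let go, and I handed the job in at about 20.6 s.

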